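# Hold a bulldog clip open around the edge of a price card

## Task

A colleague wants to slip a ticket behind the price card. Pick up the steel spring clip, squeeze it well open, and bring its gaping jaws around the right-hand upright edge (as seen from the robot) of the wider of the two standing price cards, so that the edge stands well inside the open mouth, roughly at mid-height, with neither jaw touching the card. Finish holding it there in the air, squeezed open and still; never pinch or press on the card, and leave both cards where they stand.

Things in the scene. Friction and masses are not known exactly. Their poses are not given: they have to be found in the camera images.
- clip_centre (a point): Centre of a plain steel bulldog (spring) clip, 60 g, lying on its side: on its hinge axis, half-way along, 20 mm over the worktop (clip 40 mm tall). z along the hinge axis (up), x towards the jaws, y across. Jaw lips 36 mm ahead in x; handles end 41 mm behind. The spring barrel, 14 mm thick, stands at this point, so the mouth is about 28 mm deep.
- clip_handles (a point): Between the clip's two flat handles, 26 mm behind clip_centre, same axes: the place to squeeze, along y. Outer faces at rest 42 mm apart here (48 at their ends). Squeezing opens the jaws, both alike, against a spring: 3 N a handle starts it, 7 N opens it fully, to a stop with the faces parallel, 30 mm apart, and the jaws gaping 17 mm. Let go, it snaps shut.
- jaw_left (a point): Inner face of the jaw lip on the clip's +y side, half-way along the hinge axis; the distance to jaw_right is the gape (1.5 mm shut, 17 mm fully open).
- jaw_right (a point): Inner face of the jaw lip on the clip's -y side, half-way along the hinge axis.
- clip_left (a joint): How far the clip's left half is turned about the hinge: 0 shut, 0.22 rad fully open (the right half turns by the same amount).
- wide_card: The wider price card: a loose light (60 g) upright plate 84 mm wide, 2 mm thick, its top 64 mm over the worktop, on a flat foot 40 mm deep, 84 mm wide, 2 mm thick. Origin under the foot's centre; x away from the robot, across the plate, y to the left along the plate, z up. The plate's mid-plane lies at x = -1 mm.
- card_edge (a point): Half-way up (33 mm over the worktop) the right-hand (-y) upright edge of the wider card, in the middle of its 2 mm thickness; axes as the wider card's, so the plate runs from here in +y.
- narrow_card: The other price card, of the same make, 60 mm wide and 54 mm tall; it is to be left alone. Origin under the centre of the foot, axes as the wide card's. The two cards may stand in either order.
- marker_mid (a point): Middle of a loose marker pen, 135 mm long and 16 mm thick, lying on the worktop to the left of the clip, pointing roughly away from the robot; it may be left where it is.

How it is judged (in metres and radians):
On the way:
1. the clip is picked up and squeezed open: gape over 10 mm, centre more than 26 mm over the worktop (distance between jaw_left and jaw_right above 0.01 m and height (world z) of clip_centre above 0.026 m and contact force between the fingers and clip above 1 N), for 0.2 s.
At the end, for the whole second after the job is handed in: The gripper holds the clip still, centre 24 mm or more up, jaws gaping over 10 mm; the wide card's right edge is 6 mm or more inside the lips, mid-height within 20 mm, clip level and in line within 0.3 rad, touching the card under 0.3 N; both cards upright, within 12 mm of their starts (distance between jaw_left and jaw_right above 0.01 m and contact force between the fingers and clip above 1 N and height (world z) of clip_centre above 0.024 m and x of card_edge in the frame of clip_centre between 0.006 and 0.03 m and y of card_edge in the frame of clip_centre between -0.008 and 0.008 m and z of card_edge in the frame of clip_centre between -0.02 and 0.02 m and angle between the x axis of clip_centre and the y axis of card_edge, either way round below 0.3 rad and angle between clip_centre's own z axis and vertical below 0.3 rad and contact force between clip and wide_card below 0.3 N and linear speed of clip below 0.02 m/s and distance of each of wide_card, narrow_card from where it was at the start of the episode below 0.012 m and angle between each of wide_card, narrow_card's own z axis and vertical below 0.1 rad); the arm keeps its last pose, push and grip.
It fails at once if the clip pinches or presses the wide card with more than 3 N (contact force between clip and wide_card above 3 N).
It fails at once if the robot presses on the wide card with more than 3 N (contact force between the arm and wide_card above 3 N).
It fails at once if the wide card is shoved more than 20 mm or tipped over (distance of wide_card from where it was at the start of the episode above 0.02 m or angle between wide_card's own z axis and vertical above 0.35 rad).
It fails at once if the narrow card is shoved more than 20 mm or tipped over (distance of narrow_card from where it was at the start of the episode above 0.02 m or angle between narrow_card's own z axis and vertical above 0.35 rad).
It also fails if it takes over 35 s, if anything falls off the work surface, if the arm or the gripper's body presses on something with over 40 N, if the wrist force passes 120 N, or if a joint passes its speed limit or range.

## Robot

A 6-joint arm with a two-finger parallel gripper is mounted at the origin on a cart in front of the work surface, level with it; the furniture and walls round the work are solid. World frame = base frame: x ahead of the robot, y to its left, z up, the work surface at z = 0. Lengths are in mm, angles in rad, forces in N, time in s.
With the tool pointing down it reaches from about 350 to 975 mm from the base axis. Payload 7.1 kg.
Tool frame: the origin (TCP) lies between the finger pads; the fingertips stand 19 mm ahead of it and the grasp point (between the pads) is the TCP (ctrl.finger_overhang is the distance from the TCP to the fingertips, in mm); z points along the fingers, y is the line along which they close (so a half turn about z gives the same grasp; the last joint's range is limited). The gripper opens to 88 mm and grips with 3 to 60 N. Pads are 20 mm wide; open, the fingers measure 115 mm over their backs; the gripper's body (75 mm by 178 mm) begins 61 mm behind the grasp point.
Start: joints at [-1.353, 0.423, 1.63, -0, 1.089, -0.019], TCP at [146.64, -607.537, 241.675] pointing down, gripper open.
Joint ranges: [-3, 3], [-0.9, 2.11], [0.09, 2.58], [-1.31, 4.45], [0.11, 2.69], [-2.54, 2.54]. Speed limits (rad/s): [2.39, 2.39, 3.01, 3.14, 3.14, 3.14].

## Interface

Orientations are given as a rotation vector (axis times angle).
In Python, from workcell import ctrl gives the robot as it stands. The module is installed in compiled form; this text tells all that it offers.
- The arm moves only by the tool arm_command, never from a script. Its argument "rows" is one flat list of numbers, 7 for each row, row after row: the turn, a rotation vector about the tool's x, y, z scaled (see below), then the shift along the tool's x, y, z scaled (see below), then the opening, from -1 (shut) to 1 (fully open). A call has 1 to 5 rows; each row is the pose to reach, as a shift and turn from the pose commanded when the call began, along the tool's axes at that moment, turning the shorter way round; what a row does not reach only later rows make up. The controller multiplies each number of a shift by 80 mm and each number of a turn by 180 degrees. A row lasts 1/10 s, in which the tool goes at most 50 mm and 8.59 degrees, less where a joint would pass 70% of its speed; a pose out of reach is approached as far as the arm can. A call with a number of a shift or a turn outside -1 to 1 is refused whole. A call with a gripper value outside its range is refused whole. The fingers move at their own pace and stop on an object; the grip force is fixed at half the most. Time passes only in rows, so rows that repeat a pose let the fingers close. It gives the time, the measured TCP pose, the force, the opening and the grip force at its end, in the units of the state.
- ctrl.get_obs(): the state, without advancing time (a new reading comes with each control period).
- ctrl.get_image(name): name is "scene" or "top" or "wrist"; returns (picture, depth): 420x560x3 uint8, red, green, blue; 420x560 float32, mm along the optical axis (not along the pixel's ray), 0 where there is no reading.
- ctrl.camera_params(name): a dict with "camera_matrix" (3x3 intrinsics, pixels), "k1" (the pictures are not rectified: a ray, as slopes to the right and down, at radius r is drawn at 1 + k1 r^2 times it, then the intrinsics apply), "world_to_cam" (4x4, takes a point from world to camera coordinates); the wrist camera has in their place "tool_from_camera" (4x4, takes a point from camera to tool coordinates, whose origin is the TCP and whose axes are the flange's). Camera axes: x right, y down, z forward; pixel columns grow to the right and rows downward; lengths in mm; the calibration is good to about 2 mm. A picture is of the moment at which its call begins: read the wrist's pose just before it. camera_params takes no time and is no camera call.
- ctrl.close_job(): hands the job in; it is judged then, once.
The state is a dict: "t": time; "qpos": joint angles; "qvel": joint speeds; "joint_torque": joint torques, N m; "ee_pos": TCP position; "orientation": TCP orientation; "ft_force": force on the tool from outside, world axes, zero at the start; "moment": the same for the moment, N m; "width": finger opening in mm; "grasp_force": force on a finger pad.
Only numpy, scipy, OpenCV 4.12 (cv2) and the standard library are available. Lean on these libraries where they do the work, as an engineer would, in place of code of your own. Each camera call takes 0.05 s, during which the arm holds its last target. There are 200 camera calls.

## Working session

There is one attempt and no reset: what is moved stays moved. The work goes in short steps, Python scripts to look and compute and a tool call to move; the robot and the scene stay as the last step left them, time stands still between calls to the robot, and variables do not carry over. Pictures are saved under pics/ and viewed, at most 10 in all, crops included, and the job is handed in when it is done.

Besides the shell and the picture viewer there is one more tool, called after "Call:" as name(argument=value, ...) on one line, values as JSON. arm_command: Moves the arm, as the interface text tells. Shifts and turns lie within -1 to 1; 1 stands for 80 mm of shift or 180 degrees of turn. Its arguments: {"type":"object","properties":{"rows":{"type":"array","items":{"type":"number"}}},"required":["rows"]}

```bash
mkdir -p pics; cat > h.py <<'E'
import numpy as np, cv2
from scipy.spatial.transform import Rotation as R
from workcell import ctrl
def snap(name,fn=None):
    o=ctrl.get_obs(); im,d=ctrl.get_image(name); p=ctrl.camera_params(name)
    if name=="wrist":
        T=np.eye(4);T[:3,:3]=R.from_rotvec(o["orientation"]).as_matrix();T[:3,3]=o["ee_pos"]
        W=T@np.array(p["tool_from_camera"])
    else: W=np.linalg.inv(np.array(p["world_to_cam"]))
    if fn: cv2.imwrite("pics/"+fn,im[:,:,::-1])
    K=np.array(p["camera_matrix"]);h,w=d.shape
    vu=np.stack(np.meshgrid(np.arange(w),np.arange(h)),-1).reshape(-1,1,2).astype(float)
    n=cv2.undistortPoints(vu,K,np.array([p["k1"],0,0,0.])).reshape(h,w,2)
    P=np.dstack([n,np.ones((h,w))])*d[...,None]
    P=P@W[:3,:3].T+W[:3,3]; P[d==0]=np.nan
    return im,d,P,W
E
python3 - <<'E'
from h import *
o=ctrl.get_obs(); print({k:np.round(v,3) for k,v in o.items()})
for n in ("top","scene"):
    im,d,P,W=snap(n,n+"0.png"); np.savez(n+"0.npz",P=P,im=im); print(n,np.round(W,2))
E
```

```text
{'t': np.float64(0.0), 'qpos': array([-1.353,  0.424,  1.631, -0.   ,  1.089, -0.019]), 'qvel': array([ 0.002,  0.   ,  0.001, -0.002, -0.   ,  0.   ]), 'joint_torque': array([-2.0000e-03, -5.4463e+01, -2.7367e+01,  6.4000e-02,  2.3000e-02,
       -0.0000e+00]), 'ee_pos': array([ 146.526, -607.046,  240.9  ]), 'orientation': array([-3.118, -0.371,  0.   ]), 'ft_force': array([ 0.515, -0.669,  0.078]), 'moment': array([0.026, 0.015, 0.032]), 'grasp_force': np.float64(0.0), 'width': np.float64(88.011)}
top [[ 3.00000e-02 -9.90000e-01  1.40000e-01  3.63720e+02]
 [-1.00000e+00 -2.00000e-02  1.00000e-02 -9.80800e+01]
 [-1.00000e-02 -1.40000e-01 -9.90000e-01  1.17259e+03]
 [ 0.00000e+00  0.00000e+00  0.00000e+00  1.00000e+00]]
scene [[-5.2000e-01 -5.1000e-01  6.8000e-01 -3.3756e+02]
 [-8.5000e-01  3.3000e-01 -4.1000e-01  4.0791e+02]
 [-2.0000e-02 -7.9000e-01 -6.1000e-01  8.1928e+02]
 [ 0.0000e+00  0.0000e+00  0.0000e+00  1.0000e+00]]
```

View pics/top0.png

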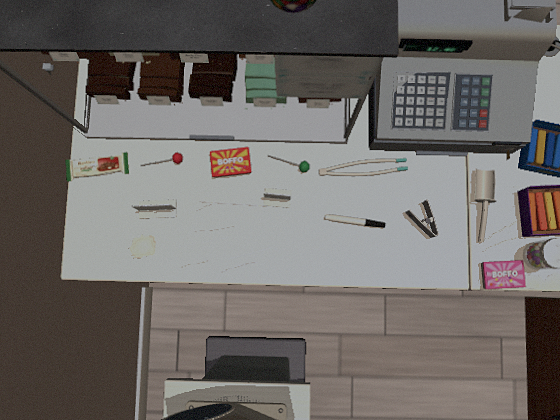

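View pics/scene0.png

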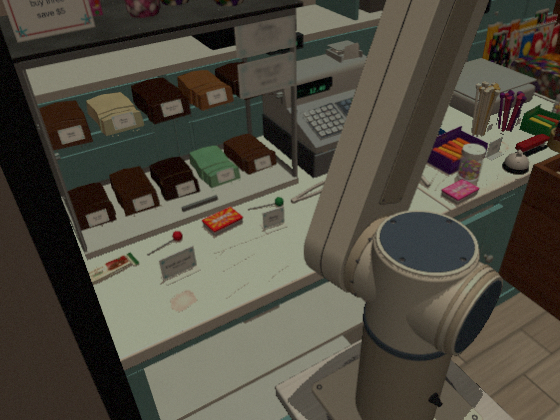

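The top view shows the wide card at about (154,208), the narrow one at (276,196), the marker at (355,221) and the clip at about (422,219). The scene view confirms the cards, but the arm hides the clip.

```bash
python3 - <<'E'
from h import *
z=np.load("top0.npz");P=z["P"];im=z["im"]
for nm,(u0,v0,u1,v1),lo in (("wide",(120,190,190,232),8),("narrow",(250,180,305,212),8),("clip",(398,192,446,246),8),("marker",(318,205,392,235),6)):
    Q=P[v0:v1,u0:u1].reshape(-1,3); q=Q[(Q[:,2]>lo)&(Q[:,2]<90)]
    c=q.mean(0); (rc,sz,a)=cv2.minAreaRect(q[:,:2].astype(np.float32))
    print(nm,len(q),c.round(1),q.min(0).round(1),q.max(0).round(1),np.round(rc,1),np.round(sz,1),round(a,1))
c=cv2.resize(im[185:255,310:450,::-1],None,fx=5,fy=5,interpolation=cv2.INTER_CUBIC)
cv2.imwrite("pics/clip0.png",c)
Q=P[192:246,398:446]; print(np.nanmedian(Q[...,2]))
for v in range(197,244,3): print(v,[int(x) if x==x else -9 for x in P[v,400:444:2,2]])
for (u,v) in ((415,215),(430,215),(422,225),(434,236)): print(u,v,P[v,u].round(1))
E
```

```text
wide 207 [525.  193.3  42.5] [514.  151.2   8.1] [543.3 237.2  68. ] [531.2 193.6] [85.2 28. ] 83.7
narrow 124 [557.4 -76.9  38. ] [ 554.1 -105.7    9.1] [562.1 -47.9  59.7] [558.2 -76.9] [58.1  4.1] 85.1
clip 412 [ 512.4 -405.2   28.2] [ 477.1 -429.4    8. ] [ 557.1 -364.8   44.6] [ 512.1 -405.5] [79.  48.1] 31.2
marker 388 [ 509.5 -250.3   13.1] [ 481.2 -317.3    6.1] [ 539.3 -186.6   19.8] [ 517.5 -252.6] [131.6  55.4] 81.6
-0.3421314221141074
197 [0, 3, 1, 1, -1, -1, -4, -4, -4, -5, -2, -1, -1, 1, 3, 0, -3, 0, -1, -2, -2, -1]
200 [-1, 1, -2, -2, -1, 0, 1, -2, 0, -2, 3, -1, 0, 37, 0, 0, 3, 1, -3, 1, -1, -1]
203 [-2, -3, -4, 0, -3, 0, 1, -3, -1, -1, 0, 1, 14, 25, 39, -3, -2, 2, -2, -1, -1, 1]
206 [0, 0, 1, -2, -1, 0, 1, -5, 2, 0, 0, -2, 7, 16, 32, 39, 2, 0, -5, -2, -2, 1]
209 [-2, 0, 0, -1, 1, 34, -3, -1, 0, -6, -1, 0, 0, 10, 24, 37, 1, 0, 0, -2, 0, 1]
212 [4, 0, 0, 10, 21, 34, 37, 1, 0, -2, -1, -3, 0, -2, 21, 31, 39, -4, -2, 1, -4, -3]
215 [-2, 3, 0, 0, -9, 15, 27, 40, 0, -1, -2, -2, -3, 1, 10, 25, 37, -1, 3, 0, 1, 0]
218 [-3, 2, -4, -4, -2, -2, 11, 20, 35, -2, 0, 2, -2, 35, 39, 37, 35, 41, -3, -1, -2, -2]
221 [1, 2, -2, 1, -1, -4, 0, 5, 18, 31, 36, 16, 34, 37, 36, 41, 36, -9, 0, -5, -1, 0]
224 [-3, 1, -2, 0, -1, 0, 0, -1, -2, 11, 26, 34, 34, 36, 4, 4, 19, 34, -2, -1, -2, 1]
227 [1, 1, -3, 1, -4, -2, -2, -2, 1, -1, 2, 15, 31, 38, 2, 0, 12, 26, 33, 0, 0, -1]
230 [-2, 1, 4, 0, -1, 0, -1, 0, 0, 1, 0, -1, 9, 21, 30, 37, 8, 22, 33, -3, 0, -2]
233 [-1, 1, -2, -3, 0, -3, -3, -2, 0, 2, -2, 1, -2, 0, 10, 26, 38, 17, 26, 37, 0, 0]
236 [0, -3, -1, -2, -1, 0, 2, 0, 0, -1, -2, -3, -2, -3, 0, 4, 18, 31, 0, -3, -1, -5]
239 [1, -2, 0, 0, 2, -2, -2, 0, -2, -1, 2, 0, -3, -1, -1, -3, 0, -4, -2, -1, -3, -5]
242 [0, -1, -3, -2, -1, -3, 1, -1, -1, 0, 0, 0, 0, 0, 0, 0, 2, -4, -2, 0, -1, -3]
415 215 [ 521.5 -379.2   38.3]
430 215 [ 524.1 -415.6   25.6]
422 225 [ 501.2 -397.1   27.4]
434 236 [ 477.2 -422.2   31.2]
```

View pics/clip0.png

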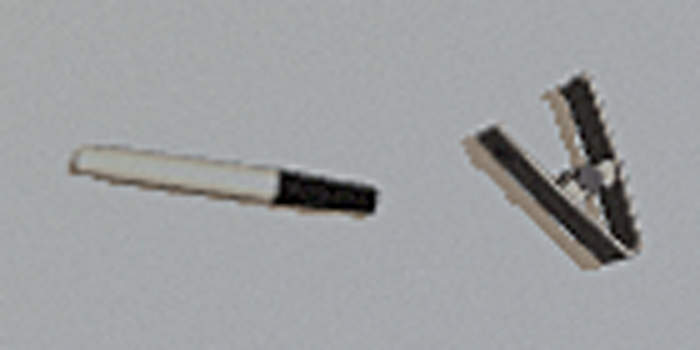

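The top view gives a clip centre near (512,-405), with the handles opening towards yaw about 31°. The sizes agree (79 x 48 mm). I'll move over it and look with the wrist camera.

Call:
arm_command(rows=[0, 0, 0, 1, -0.27, 0, 0.6, 0, 0, 0, 1, -0.27, 0, 0.6])

```text
t: 0.3
ee_pos: [220.0, -566.8, 241.1]
orientation: [-3.119, -0.368, -0.0]
ft_force: [1.0, 0.1, -0.4]
width: 75.2
grasp_force: 0.0
```

Call:
arm_command(rows=[0, 0, 0, 1, -0.27, 0, 0.6, 0, 0, 0, 1, -0.27, 0, 0.6])

```text
t: 0.5
ee_pos: [293.9, -526.4, 241.3]
orientation: [-3.119, -0.372, -0.0]
ft_force: [-0.0, 0.0, -0.0]
width: 70.3
grasp_force: 0.0
```

Call:
arm_command(rows=[0, 0, 0, 1, -0.27, 0, 0.6, 0, 0, 0, 1, -0.27, 0, 0.6])

```text
t: 0.7
ee_pos: [366.7, -486.5, 241.4]
orientation: [-3.119, -0.372, -0.0]
ft_force: [0.0, -0.1, -0.5]
width: 70.6
grasp_force: 0.0
```

Call:
arm_command(rows=[0, 0, 0, 1, -0.27, 0, 0.6, 0, 0, 0, 1, -0.27, 0, 0.6])

```text
t: 0.9
ee_pos: [439.5, -446.7, 241.4]
orientation: [-3.119, -0.373, -0.0]
ft_force: [0.3, 0.6, -0.6]
width: 70.2
grasp_force: 0.0
```

Call:
arm_command(rows=[0, 0, -0.097, 0.9, -0.27, 0, 0.6, 0, 0, -0.097, 0.9, -0.27, 0, 0.6, 0, 0, -0.097, 0.9, -0.27, 0, 0.6])

```text
t: 1.2
ee_pos: [504.9, -408.5, 241.1]
orientation: [-3.024, -0.85, -0.0]
ft_force: [-0.6, 0.6, 0.3]
width: 70.0
grasp_force: 0.0
```

```bash
python3 - <<'E'
from h import *
im,d,P,W=snap("wrist","w1.png"); o=ctrl.get_obs()
print(o["t"],o["ee_pos"].round(1),o["orientation"].round(3),o["qpos"].round(3))
np.savez("w1.npz",P=P,im=im)
z=np.load("top0.npz")["P"].reshape(-1,3)
for (a,b) in ((-460,-330),(-330,-200),(-200,-30),(-30,100),(100,250)):
    s=z[(z[:,1]>a)&(z[:,1]<b)&(z[:,0]>400)&(z[:,0]<800)&(z[:,2]>70)]
    print(a,b,len(s), [(x,round(float(s[(s[:,0]>=x)&(s[:,0]<x+25),2].max(initial=0)))) for x in range(550,800,25)])
E
```

```text
1.25 [ 503.2 -409.5  241. ] [-3.026e+00 -8.430e-01  1.000e-03] [-0.701  0.459  1.574 -0.     1.11   0.326]
-460 -330 4549 [(550, 0), (575, 0), (600, 0), (625, 0), (650, 116), (675, 138), (700, 148), (725, 153), (750, 160), (775, 166)]
-330 -200 4986 [(550, 0), (575, 0), (600, 0), (625, 0), (650, 506), (675, 507), (700, 507), (725, 507), (750, 506), (775, 163)]
-200 -30 10431 [(550, 0), (575, 0), (600, 0), (625, 0), (650, 506), (675, 507), (700, 551), (725, 548), (750, 506), (775, 264)]
-30 100 5531 [(550, 0), (575, 0), (600, 0), (625, 0), (650, 507), (675, 507), (700, 507), (725, 508), (750, 503), (775, 275)]
100 250 6267 [(550, 0), (575, 0), (600, 0), (625, 0), (650, 507), (675, 507), (700, 508), (725, 508), (750, 299), (775, 271)]
```

View pics/w1.png

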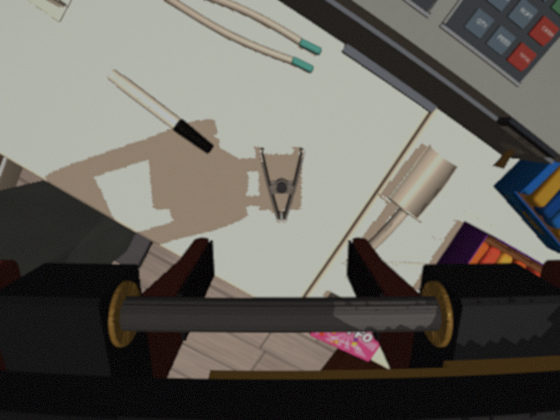

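The wrist view shows the clip with its barrel at about (281,187), lips at (281,217) and handle ends at (262,150) and (301,150). The marker is well clear.

```bash
cat >> h.py <<'E'
def clipfit(P,box,lo=25,hi=50):
    u0,v0,u1,v1=box; Q=P[v0:v1,u0:u1].reshape(-1,3); q=Q[(Q[:,2]>lo)&(Q[:,2]<hi)]
    rc,sz,a=cv2.minAreaRect(q[:,:2].astype(np.float32))
    return q,rc,sz,a
E
python3 - <<'E'
from h import *
z=np.load("w1.npz");P=z["P"];im=z["im"]
q,rc,sz,a=clipfit(P,(248,138,315,228)); print(len(q),np.round(rc,1),np.round(sz,1),a,np.percentile(q[:,2],[5,50,95]).round(1))
def at(u,v):
    w=P[v-2:v+3,u-2:u+3].reshape(-1,3); w=w[w[:,2]>np.nanmax(w[:,2])-8]; return w.mean(0).round(1)
b,l,h1,h2=[at(*p) for p in ((281,187),(281,216),(262,151),(301,151))]
print(b,l,h1,h2); m=(h1+h2)/2; dd=m-l; print("handle dir yaw",np.degrees(np.arctan2(dd[1],dd[0])),np.hypot(*dd[:2]), np.linalg.norm(h1-h2))
E
```

```text
749 [ 510.8 -406.4] [78.6 47.5] 31.205476760864258 [28.9 39.4 41.4]
[ 509.6 -406.1   39.6] [ 479.3 -424.2   32.8] [ 531.2 -368.6   40.1] [ 553.4 -405.4   39.9]
handle dir yaw 30.560839267371552 73.16310545623382 42.97813397531346
```

Call:
arm_command(rows=[0, 0, 0, 0.395, 0.016, 1, 0.6, 0, 0, 0, 0.395, 0.016, 1, 0.6])

```text
t: 1.45
ee_pos: [529.2, -396.0, 160.6]
orientation: [3.029, 0.834, 0.0]
ft_force: [0.0, -0.3, -0.5]
width: 70.1
grasp_force: 0.0
```

Call:
arm_command(rows=[0, 0, 0, 0, 0, 1, 0.6, 0, 0, 0, 0, 0, 1, 0.6, 0, 0, 0, 0, 0, 1, 0.6])

```text
t: 1.75
ee_pos: [526.0, -394.1, 76.8]
orientation: [-3.021, -0.833, 0.009]
ft_force: [-0.6, 0.3, -0.2]
width: 70.2
grasp_force: 0.0
```

```bash
python3 - <<'E'
from h import *
im,d,P,W=snap("wrist","w2.png"); o=ctrl.get_obs()
print(o["t"],o["ee_pos"].round(1),o["orientation"].round(3))
np.savez("w2.npz",P=P,im=im)
E
```

```text
1.8 [ 527.7 -395.3   79.7] [-3.025 -0.834  0.005]
```

View pics/w2.png

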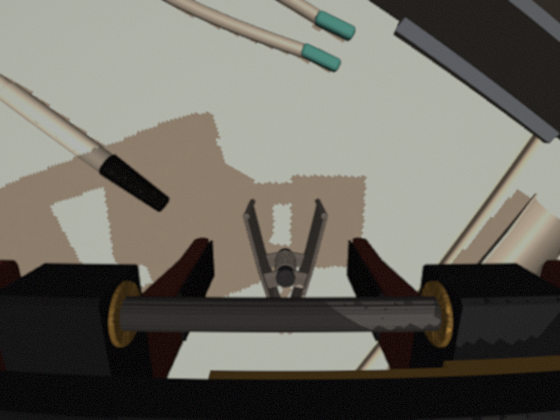

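The wrist view from closer shows the handle ends at about (250,203) and (322,203), between the open fingers. I'll fit the pose from depth.

```bash
python3 - <<'E'
from h import *
z=np.load("w2.npz");P=z["P"]
q,rc,sz,a=clipfit(P,(238,190,335,296),28,46); print(len(q),np.round(rc,1),np.round(sz,1),a,np.percentile(q[:,2],[5,50,95]).round(1))
t=np.radians(31);e=np.array([np.cos(t),np.sin(t)]);n=np.array([np.sin(t),-np.cos(t)])
p=q[:,:2]-np.array([527.7,-395.3]); X=p@e;Y=p@n
print("tool x",np.percentile(X,[0,1,50,99,100]).round(1))
for lo in range(-30,22,5):
    s=Y[(X>=lo)&(X<lo+5)]; print(lo,len(s),s.min().round(1) if len(s) else None,s.max().round(1) if len(s) else None)
E
```

```text
2042 [ 519.7 -400.5] [57.3 47.7] 31.242244720458984 [30.  38.7 41. ]
tool x [-38.2 -34.7 -17.   18.8  19.2]
-30 246 -13.6 14.1
-25 413 -14.7 15.6
-20 414 -16.4 16.8
-15 121 -17.4 17.9
-10 116 -18.5 19.4
-5 120 -19.5 20.6
0 126 -20.6 21.5
5 126 -22.1 22.5
10 123 -23.3 23.5
15 149 -23.6 24.1
20 0 None None
```

Call:
arm_command(rows=[0, 0, 0, 0.05, 0, 0.4, 0.6, 0, 0, 0, 0.05, 0, 0.72, 0.6, 0, 0, 0, 0.05, 0, 0.72, 0.6])

```text
t: 2.1
ee_pos: [532.3, -393.4, 23.5]
orientation: [-3.026, -0.837, 0.002]
ft_force: [0.2, -0.5, -0.2]
width: 70.2
grasp_force: 0.0
```

Call:
arm_command(rows=[0, 0, 0, 0, 0, 0, -1, 0, 0, 0, 0, 0, 0, -1, 0, 0, 0, 0, 0, 0, -1, 0, 0, 0, 0, 0, 0, -1, 0, 0, 0, 0, 0, 0, -1])

```text
t: 2.6
ee_pos: [534.7, -394.2, 25.8]
orientation: [3.025, 0.84, 0.003]
ft_force: [1.2, -0.2, 5.7]
width: 33.9
grasp_force: 5.0
```

Call:
arm_command(rows=[0, 0, 0, 0, 0, 0, -1, 0, 0, 0, 0, 0, 0, -1, 0, 0, 0, 0, 0, 0, -1, 0, 0, 0, 0, 0, 0, -1])

```text
t: 3.0
ee_pos: [534.5, -393.9, 25.7]
orientation: [3.025, 0.84, 0.003]
ft_force: [-0.0, 0.6, 7.0]
width: 28.7
grasp_force: 30.0
```

Call:
arm_command(rows=[0, 0, 0, 0, 0, -0.12, -1, 0, 0, 0, 0, 0, -0.25, -1, 0, 0, 0, 0, 0, -0.25, -1])

```text
t: 3.3
ee_pos: [534.5, -394.0, 46.1]
orientation: [3.025, 0.84, 0.003]
ft_force: [0.4, -0.0, -0.5]
width: 28.9
grasp_force: 29.9
```

```bash
python3 - <<'E'
from h import *
print(ctrl.finger_overhang)
im,d,P,W=snap("wrist","w3.png"); o=ctrl.get_obs()
print({k:np.round(v,2) for k,v in o.items()})
E
```

```text
19.0
{'t': np.float64(3.35), 'qpos': array([-0.65,  0.73,  1.63, -0.  ,  0.78,  0.38]), 'qvel': array([-0.  ,  0.02,  0.01,  0.  , -0.01,  0.  ]), 'joint_torque': array([ 2.000e-02, -6.487e+01, -2.048e+01,  4.000e-02,  6.000e-02,
        0.000e+00]), 'ee_pos': array([ 534.1 , -393.76,   45.28]), 'orientation': array([3.03, 0.84, 0.  ]), 'ft_force': array([ 0.75,  0.48, -0.9 ]), 'moment': array([ 0.  , -0.05,  0.03]), 'grasp_force': np.float64(29.92), 'width': np.float64(29.24)}
```

View pics/w3.png

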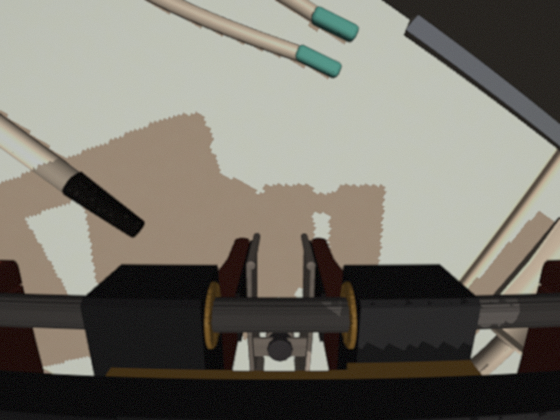

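The wrist view shows the clip held between the pads with its handles parallel, clear of the table. The last joint can't give the final orientation from this side (it would need about 190°), so I'll turn the clip, set it down and regrasp from the other side.

Call:
arm_command(rows=[0, 0, 0.21, 0, 0, 0, -1, 0, 0, 0.21, 0, 0, 0, -1, 0, 0, 0.21, 0, 0, 0, -1, 0, 0, 0.21, 0, 0, 0, -1, 0, 0, 0.21, 0, 0, 0, -1])

```text
t: 3.85
ee_pos: [533.3, -393.2, 43.7]
orientation: [-3.135, 0.194, 0.001]
ft_force: [-0.1, 0.1, -0.6]
width: 28.8
grasp_force: 29.9
```

Call:
arm_command(rows=[0, 0, 0.21, 0, 0, 0, -1, 0, 0, 0.21, 0, 0, 0, -1, 0, 0, 0.21, 0, 0, 0, -1, 0, 0, 0.21, 0, 0, 0, -1, 0, 0, 0.21, 0, 0, 0, -1])

```text
t: 4.35
ee_pos: [533.2, -393.2, 43.7]
orientation: [-2.904, 1.199, 0.001]
ft_force: [0.2, -0.1, -0.8]
width: 29.2
grasp_force: 29.9
```

Call:
arm_command(rows=[0, 0, 0, 0, 0, 0.1, -1, 0, 0, 0, 0, 0, 0.2, -1, 0, 0, 0, 0, 0, 0.225, -1, 0, 0, 0, 0, 0, 0.225, -1])

```text
t: 4.75
ee_pos: [533.1, -393.0, 25.7]
orientation: [-2.907, 1.189, 0.002]
ft_force: [-1.6, 1.6, 3.9]
width: 28.8
grasp_force: 29.9
```

Call:
arm_command(rows=[0, 0, 0, 0, 0, 0, 0, 0, 0, 0, 0, 0, 0, 0.1, 0, 0, 0, 0, 0, 0, 0.3, 0, 0, 0, 0, 0, 0, 0.6, 0, 0, 0, 0, 0, 0, 0.6])

```text
t: 5.25
ee_pos: [533.5, -393.3, 25.9]
orientation: [-2.907, 1.191, 0.0]
ft_force: [-0.2, 0.6, -0.1]
width: 65.6
grasp_force: 0.0
```

Call:
arm_command(rows=[0, 0, 0, 0, 0, -0.2, 0.6, 0, 0, 0, 0, 0, -0.6, 0.6, 0, 0, 0, 0, 0, -1, 0.6])

```text
t: 5.55
ee_pos: [533.3, -393.1, 107.4]
orientation: [-2.907, 1.191, 0.001]
ft_force: [-0.9, -0.6, 0.6]
width: 69.9
grasp_force: 0.0
```

Call:
arm_command(rows=[0, 0, -0.23, 0, 0, 0, 0.6, 0, 0, -0.23, 0, 0, 0, 0.6, 0, 0, -0.23, 0, 0, 0, 0.6, 0, 0, -0.23, 0, 0, 0, 0.6, 0, 0, -0.23, 0, 0, 0, 0.6])

```text
t: 6.05
ee_pos: [533.8, -393.5, 107.5]
orientation: [3.14, -0.078, 0.002]
ft_force: [0.3, -0.4, -0.6]
width: 70.1
grasp_force: 0.0
```

Call:
arm_command(rows=[0, 0, -0.23, 0, 0, 0, 0.6, 0, 0, -0.23, 0, 0, 0, 0.6, 0, 0, -0.23, 0, 0, 0, 0.6, 0, 0, -0.23, 0, 0, 0, 0.6, 0, 0, -0.23, 0, 0, 0, 0.6])

```text
t: 6.55
ee_pos: [533.8, -393.5, 107.4]
orientation: [2.965, 1.037, 0.001]
ft_force: [0.3, 0.5, 0.4]
width: 70.5
grasp_force: 0.0
```

Call:
arm_command(rows=[0, 0, -0.23, 0, 0, 0, 0.6, 0, 0, -0.23, 0, 0, 0, 0.6, 0, 0, -0.23, 0, 0, 0, 0.6, 0, 0, -0.23, 0, 0, 0, 0.6, 0, 0, -0.23, 0, 0, 0, 0.6])

```text
t: 7.05
ee_pos: [533.8, -393.5, 107.4]
orientation: [2.406, 2.018, 0.0]
ft_force: [-0.4, -0.2, -0.2]
width: 70.2
grasp_force: 0.0
```

Call:
arm_command(rows=[0, 0, -0.23, 0, 0, 0, 0.6, 0, 0, -0.23, 0, 0, 0, 0.6, 0, 0, -0.23, 0, 0, 0, 0.6, 0, 0, -0.23, 0, 0, 0, 0.6, 0, 0, -0.23, 0, 0, 0, 0.6])

```text
t: 7.55
ee_pos: [533.8, -393.5, 107.4]
orientation: [1.538, 2.738, -0.0]
ft_force: [-0.2, 0.1, 0.1]
width: 70.0
grasp_force: 0.0
```

Call:
arm_command(rows=[0, 0, -0.08, -0.5, 0, -0.6, 0.6, 0, 0, -0.08, -0.5, 0, -0.6, 0.6, 0, 0, -0.08, -0.5, 0, -0.6, 0.6])

```text
t: 7.85
ee_pos: [555.9, -429.6, 157.7]
orientation: [1.189, 2.902, -0.003]
ft_force: [-0.3, -0.0, 0.1]
width: 70.2
grasp_force: 0.0
```

```bash
python3 - <<'E'
from h import *
im,d,P,W=snap("wrist","w4.png"); o=ctrl.get_obs()
print(o["t"],o["ee_pos"].round(1),o["orientation"].round(3),o["qpos"].round(3))
np.savez("w4.npz",P=P,im=im)
E
```

```text
7.9 [ 554.5 -428.1  155.7] [ 1.194e+00  2.903e+00 -1.000e-03] [-0.674  0.625  1.504  0.     1.01  -1.465]
```

View pics/w4.png

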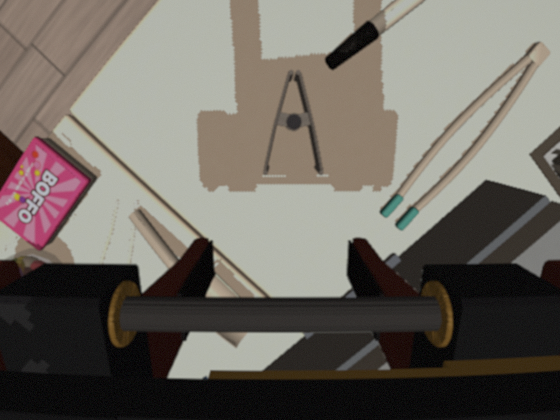

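The wrist view shows the clip on its side with its lips at (295,73) and handle ends at (265,173) and (321,173), pointing away as wanted.

```bash
python3 - <<'E'
from h import *
z=np.load("w4.npz");P=z["P"]
q,rc,sz,a=clipfit(P,(255,62,330,180),28,46); print(len(q),np.round(rc,1),np.round(sz,1),a)
t=2*np.arctan2(2.903,1.194);e=np.array([np.cos(t),np.sin(t)]);n=np.array([np.sin(t),-np.cos(t)])
p=q[:,:2]-np.array([554.5,-428.1]); X=p@e;Y=p@n
print(np.degrees(t),X.min(),X.max())
lo=X.min()
for k in range(0,80,8):
    s=Y[(X>=lo+k)&(X<lo+k+8)]; print(k,len(s),s.min().round(1),s.max().round(1),((s.min()+s.max())/2).round(1))
E
```

```text
1260 [ 514.2 -373.6] [47.7 77.8] 45.2406120300293
135.28540051449482 28.045042306228456 105.897452368151
0 96 -13.5 34.2 10.4
8 78 -11.9 32.2 10.2
16 70 -10.2 31.4 10.6
24 80 -7.8 28.7 10.4
32 220 -6.2 27.0 10.4
40 358 -4.7 24.5 9.9
48 89 -1.6 22.8 10.6
56 91 0.6 20.3 10.5
64 91 2.9 18.0 10.4
72 87 5.0 15.5 10.3
```

Call:
arm_command(rows=[0, 0, 0, 0.54, 0.13, 1, 0.6, 0, 0, 0, 0.54, 0.13, 1, 0.6, 0, 0, 0, 0.54, 0.13, 1, 0.6])

```text
t: 8.2
ee_pos: [525.0, -384.4, 68.3]
orientation: [-1.188, -2.893, -0.006]
ft_force: [-0.3, 0.2, -0.4]
width: 70.4
grasp_force: 0.0
```

Call:
arm_command(rows=[0, 0, 0, 0, 0, 0.4, 0.6, 0, 0, 0, 0, 0, 0.62, 0.6, 0, 0, 0, 0, 0, 0.62, 0.6])

```text
t: 8.5
ee_pos: [529.7, -389.2, 22.7]
orientation: [-1.191, -2.903, -0.002]
ft_force: [-0.1, -0.9, 0.2]
width: 69.9
grasp_force: 0.0
```

Call:
arm_command(rows=[0, 0, 0, 0, 0, 0, -1, 0, 0, 0, 0, 0, 0, -1, 0, 0, 0, 0, 0, 0, -1, 0, 0, 0, 0, 0, 0, -1, 0, 0, 0, 0, 0, 0, -1])

```text
t: 9.0
ee_pos: [531.4, -390.5, 25.7]
orientation: [1.191, 2.905, -0.001]
ft_force: [0.1, 0.6, 6.6]
width: 33.6
grasp_force: 5.1
```

Call:
arm_command(rows=[0, 0, 0, 0, 0, 0, -1, 0, 0, 0, 0, 0, 0, -1, 0, 0, 0, 0, 0, 0, -1, 0, 0, 0, 0, 0, 0, -1])

```text
t: 9.4
ee_pos: [531.5, -390.5, 25.7]
orientation: [1.191, 2.905, -0.001]
ft_force: [0.7, -0.1, 6.5]
width: 28.8
grasp_force: 30.0
```

Call:
arm_command(rows=[0, 0, 0, 0, 0, -0.2, -1, 0, 0, 0, 0, 0, -0.6, -1, 0, 0, 0, 0, 0, -1, -1])

```text
t: 9.7
ee_pos: [530.0, -389.4, 105.4]
orientation: [-1.191, -2.905, -0.001]
ft_force: [0.3, -0.6, -0.7]
width: 28.4
grasp_force: 30.0
```

Call:
arm_command(rows=[0, 0, 0.126, 0, 0, -0.9, -1, 0, 0, 0.126, 0, 0, -0.9, -1, 0, 0, 0.126, 0, 0, -0.9, -1, 0, 0, 0.126, 0, 0, -0.9, -1])

```text
t: 10.1
ee_pos: [530.8, -390.0, 178.4]
orientation: [1.74, 2.614, -0.0]
ft_force: [-0.5, -0.0, -1.4]
width: 29.0
grasp_force: 30.0
```

Call:
arm_command(rows=[0, 0, 0.126, 0, 0, 0, -1, 0, 0, 0.126, 0, 0, 0, -1, 0, 0, 0.126, 0, 0, 0, -1, 0, 0, 0.126, 0, 0, 0, -1])

```text
t: 10.5
ee_pos: [530.1, -389.4, 175.9]
orientation: [-2.217, -2.223, 0.0]
ft_force: [-0.2, -0.3, -0.6]
width: 28.9
grasp_force: 30.0
```

```bash
python3 - <<'E'
from h import *
o=ctrl.get_obs();print(o["t"],o["ee_pos"].round(1),o["orientation"].round(3),o["qpos"].round(3),o["width"],o["grasp_force"])
P=np.load("top0.npz")["P"]
Q=P[190:232,120:190].reshape(-1,3)
for lo in (15,30,45):
    q=Q[(Q[:,2]>lo)&(Q[:,2]<90)]; q=q[abs(q[:,0]-np.median(q[:,0]))<8]
    f=cv2.fitLine(q[:,:2].astype(np.float32),cv2.DIST_HUBER,0,.01,.01).ravel()
    print(lo,len(q),f.round(3),np.degrees(np.arctan2(f[1],f[0])),q[:,1].min(),q[:,1].max(),q[:,2].max())
im,d,P,W=snap("top"); np.savez("top1.npz",P=P,im=im)
E
```

```text
10.5 [ 530.1 -389.4  175.9] [-2.217 -2.223  0.   ] [-0.652  0.545  1.596 -0.     1.002 -0.655] 28.90131783244851 29.996251165866852
15 188 [ 7.10000e-02 -9.97000e-01  5.25156e+02  1.85657e+02] -85.94313 151.19966123124806 237.16344983350922 67.95266544869492
30 146 [ 6.40000e-02 -9.98000e-01  5.23912e+02  2.05716e+02] -86.33988 151.19966123124806 237.16344983350922 67.95266544869492
45 108 [ 5.90000e-02 -9.98000e-01  5.24270e+02  2.03732e+02] -86.61135 151.19966123124806 237.16344983350922 67.95266544869492
```

Call:
arm_command(rows=[0, 0, 0, 0.4, 0, 0, -1, 0, 0, 0, 1, 0, 0, -1])

```text
t: 10.75
ee_pos: [530.4, -310.8, 176.1]
orientation: [2.218, 2.224, -0.0]
ft_force: [0.8, -0.9, -0.3]
width: 29.1
grasp_force: 30.0
```

Call:
arm_command(rows=[0, 0, 0, 0.5, 0, 0, -1, 0, 0, 0, 1, 0, 0, -1])

```text
t: 10.95
ee_pos: [529.9, -228.3, 176.2]
orientation: [-2.215, -2.227, 0.0]
ft_force: [0.8, 0.4, 0.1]
width: 28.8
grasp_force: 30.0
```

Call:
arm_command(rows=[0, 0, 0, 0.5, 0, 0, -1, 0, 0, 0, 1, 0, 0, -1])

```text
t: 11.15
ee_pos: [529.9, -148.3, 176.4]
orientation: [-2.215, -2.227, 0.0]
ft_force: [0.9, -0.9, -1.0]
width: 29.1
grasp_force: 30.0
```

Call:
arm_command(rows=[0, 0, 0, 0.5, 0, 0, -1, 0, 0, 0, 1, 0, 0, -1])

```text
t: 11.35
ee_pos: [529.8, -68.3, 176.4]
orientation: [-2.215, -2.227, 0.001]
ft_force: [1.9, -0.1, -1.0]
width: 29.2
grasp_force: 30.0
```

Call:
arm_command(rows=[0, 0, 0, 0.5, 0, 0, -1, 0, 0, 0, 1, 0, 0, -1])

```text
t: 11.55
ee_pos: [529.7, 11.7, 176.4]
orientation: [-2.215, -2.227, 0.001]
ft_force: [0.5, 0.3, -1.0]
width: 28.7
grasp_force: 30.0
```

Call:
arm_command(rows=[0, 0, -0.022, 0.4, 0, 0, -1, 0, 0, -0.022, 0.62, 0, 0, -1, 0, 0, -0.022, 0.62, 0, 0, -1, 0, 0, -0.022, 0.62, 0, 0, -1])

```text
t: 11.95
ee_pos: [529.9, 59.7, 176.3]
orientation: [-2.138, -2.302, 0.001]
ft_force: [-0.3, -0.3, -0.7]
width: 28.9
grasp_force: 30.0
```

```bash
python3 - <<'E'
from h import *
im,d,P,W=snap("wrist","w5.png"); o=ctrl.get_obs()
print(o["t"],o["ee_pos"].round(1),o["orientation"].round(3),o["qpos"].round(3),o["width"],o["grasp_force"])
np.savez("w5.npz",P=P,im=im)
E
```

```text
12.0 [530.   59.2 176.4] [-2.14e+00 -2.30e+00  1.00e-03] [ 0.089  0.38   1.881 -0.     0.881  0.017] 28.956708617696147 29.995267689228058
```

View pics/w5.png

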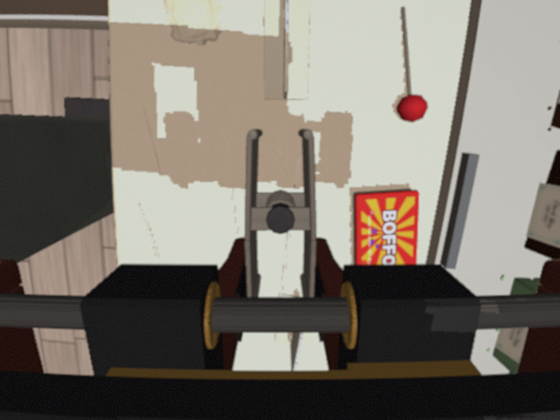

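The wrist view shows the open jaws with lips at (255,133) and (308,133). The card is edge-on at about u=286, with its foot's near end at v≈98.

```bash
cat > m.py <<'E'
from h import *
import sys
def rep(P,o):
    Rm=R.from_rotvec(o["orientation"]).as_matrix()
    T=(P-o["ee_pos"])@Rm   # tool coords
    zt=P[...,2]
    c=T[(zt>14)&(zt<75)&(abs(P[...,0]-527)<25)&(P[...,1]>135)&(P[...,1]<245)]
    cw=P[(zt>14)&(zt<75)&(abs(P[...,0]-527)<25)&(P[...,1]>135)&(P[...,1]<245)]
    print("card tool x range",c[:,0].min().round(1),np.percentile(c[:,0],2).round(1),c[:,0].max().round(1),"n",len(c),"z",np.percentile(cw[:,2],[2,98]).round(1))
    f=cv2.fitLine(c[:,:2].astype(np.float32),cv2.DIST_HUBER,0,.01,.01).ravel()
    ang=np.degrees(np.arctan(f[1]/f[0])); x0=np.percentile(c[:,0],2)
    print("card line angle in tool",ang.round(2),"y at edge",(f[3]+(x0-f[2])*f[1]/f[0]).round(1))
    k=T[(T[...,2]>-25)&(T[...,2]<15)&(T[...,0]>-25)&(T[...,0]<80)&(abs(T[...,1])<25)]
    for lo in range(10,76,6):
        s=k[(k[:,0]>=lo)&(k[:,0]<lo+6)]
        if len(s)>5:
            a=s[s[:,1]<0];b=s[s[:,1]>=0]
            print(lo,len(a),len(b),"L",np.round([a[:,1].min(),a[:,1].max()],1) if len(a) else"","R",np.round([b[:,1].min(),b[:,1].max()],1) if len(b) else"","z",s[:,2].min().round(1),np.median(s[:,2]).round(1))
    print("max x",k[:,0].max().round(1))
E
python3 - <<'E'
from m import *
rep(np.load("w5.npz")["P"],ctrl.get_obs())
E
```

```text
card tool x range 93.2 93.5 163.7 n 413 z [19.  65.8]
card line angle in tool -0.03 y at edge 4.0
10 773 745 L [-25.  -12.4] R [12.3 24.8] z -25.0 -12.8
16 145 147 L [-14.9 -12.4] R [12.4 15. ] z -16.3 -13.5
22 245 245 L [-14.6  -0.2] R [ 0.2 14.7] z -16.0 -13.3
28 520 518 L [-14.7  -0.2] R [ 0.2 14.6] z -16.0 -13.0
34 454 449 L [-14.5  -0.2] R [ 0.2 13.9] z -15.9 -10.4
40 154 154 L [-13.9 -11.5] R [11.3 13.8] z -16.3 -13.8
46 157 162 L [-13.7 -11.2] R [11.1 13.7] z -16.7 -13.8
52 171 159 L [-13.7 -10.9] R [10.8 13.1] z -16.1 -13.8
58 164 164 L [-13.5  -9.2] R [ 9.  13.1] z -16.4 -14.1
64 102 96 L [-12.9  -8.8] R [ 8.6 12.4] z -16.4 -14.4
max x 66.8
```

Call:
arm_command(rows=[0, 0, 0, 0, 0.05, 0.5, -1, 0, 0, 0, 0, 0.05, 1, -1, 0, 0, 0, 0, 0.05, 1, -1])

```text
t: 12.3
ee_pos: [530.6, 58.5, 92.3]
orientation: [-2.139, -2.293, 0.011]
ft_force: [-0.3, -0.3, -0.3]
width: 28.9
grasp_force: 30.0
```

Call:
arm_command(rows=[0, 0, 0, 0, 0, 0.4, -1, 0, 0, 0, 0, 0, 0.72, -1, 0, 0, 0, 0, 0, 0.72, -1, 0, 0, 0, 0, 0, 0.72, -1])

```text
t: 12.7
ee_pos: [534.7, 59.5, 40.1]
orientation: [2.142, 2.298, 0.0]
ft_force: [0.7, -0.7, -0.5]
width: 28.5
grasp_force: 30.0
```

```bash
python3 - <<'E'
from m import *
im,d,P,W=snap("wrist","w6.png"); o=ctrl.get_obs()
print(o["t"],o["ee_pos"].round(1),o["orientation"].round(3),o["width"],o["grasp_force"])
rep(P,o)
E
```

```text
12.75 [535.2  59.7  40.6] [2.142e+00 2.297e+00 2.000e-03] 29.021989576042085 29.99533474445343
card tool x range 92.9 93.0 111.3 n 549 z [18.8 65.7]
card line angle in tool 0.35 y at edge -1.6
10 755 733 L [-24.9 -12.8] R [11.9 24.1] z -25.0 -12.4
16 139 137 L [-15.2 -12.9] R [11.9 14.5] z -15.6 -13.3
22 297 289 L [-15.1  -0.2] R [ 0.2 14.3] z -16.0 -12.8
28 565 526 L [-14.9  -0.2] R [ 0.2 14.2] z -15.8 -12.0
34 404 367 L [-14.8  -0.2] R [ 0.2 13.5] z -16.2 -8.5
40 155 149 L [-14.2 -11.9] R [10.9 13.4] z -16.3 -13.5
46 156 163 L [-14.1 -11.5] R [10.6 13.3] z -16.2 -13.4
52 170 162 L [-13.9 -11.3] R [10.3 12.7] z -15.8 -13.5
58 172 167 L [-13.9  -9.3] R [ 8.4 12.6] z -15.9 -13.7
64 76 67 L [-13.1  -9.2] R [ 8.2 11.7] z -15.9 -13.6
max x 66.2
```

View pics/w6.png

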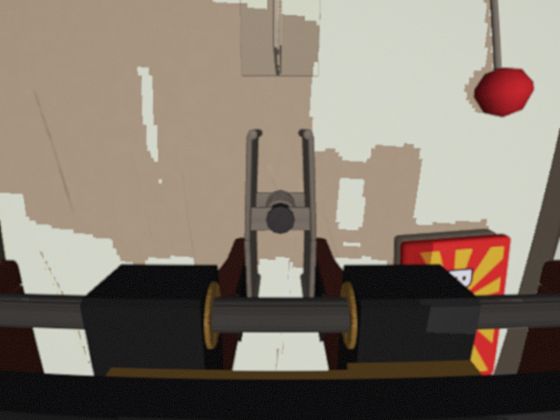

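The view shows the card edge-on at u≈278, between the lips at u≈253 and 308. I'll correct about 1 mm sideways and slide in slowly.

Call:
arm_command(rows=[0, 0, 0, 0.06, -0.014, 0.02, -1, 0, 0, 0, 0.18, -0.014, 0.02, -1, 0, 0, 0, 0.3, -0.014, 0.02, -1, 0, 0, 0, 0.42, -0.014, 0.02, -1, 0, 0, 0, 0.53, -0.014, 0.02, -1])

```text
t: 13.25
ee_pos: [530.0, 103.4, 37.5]
orientation: [2.141, 2.299, 0.0]
ft_force: [-0.4, -0.0, -0.8]
width: 28.7
grasp_force: 30.0
```

Call:
arm_command(rows=[0, 0, 0, 0, 0, 0, -1, 0, 0, 0, 0, 0, 0, -1, 0, 0, 0, 0, 0, 0, -1, 0, 0, 0, 0, 0, 0, -1])

```text
t: 13.65
ee_pos: [530.0, 101.9, 37.2]
orientation: [-2.142, -2.298, 0.0]
ft_force: [0.3, -0.6, -0.4]
width: 28.6
grasp_force: 30.0
```

```bash
python3 - <<'E'
from m import *
im,d,P,W=snap("wrist","w7.png"); o=ctrl.get_obs()
print(o["t"],o["ee_pos"].round(1),o["orientation"].round(3),o["width"],o["grasp_force"],o["ft_force"].round(1))
Rm=R.from_rotvec(o["orientation"]).as_matrix();T=(P-o["ee_pos"])@Rm
k=T[(T[...,2]>-35)&(T[...,2]<15)&(T[...,0]>10)&(T[...,0]<140)&(abs(T[...,1])<25)]
for lo in range(36,100,4):
    s=k[(k[:,0]>=lo)&(k[:,0]<lo+4)]; m=s[abs(s[:,1])<7.5]
    print(lo,"mid n",len(m),np.percentile(m[:,1],[5,50,95]).round(1) if len(m) else "",(m[:,2].min().round(1)) if len(m) else "","jaw",s[s[:,1]<-7.5][:,1].max(initial=-99).round(1),s[s[:,1]>7.5][:,1].min(initial=99).round(1))
im2,_,P2,_=snap("top"); 
for nm,(u0,v0,u1,v1) in (("wide",(120,190,170,232)),("narrow",(250,180,305,212))):
    Q=P2[v0:v1,u0:u1].reshape(-1,3); q=Q[(Q[:,2]>15)&(Q[:,2]<90)]; print(nm,len(q),np.median(q,0).round(1),q[:,1].max().round(1))
cv2.imwrite("pics/w7c.png",cv2.resize(im[20:290,180:400,::-1],None,fx=2,fy=2))
E
```

```text
13.7 [530.  101.9  37.2] [-2.143 -2.298  0.   ] 29.070686889628984 29.995281100273132 [ 0.7 -0.7 -1.6]
36 mid n 160 [-3.2 -0.2  3. ] -8.4 jaw -11.7 11.6
40 mid n 0   jaw -11.6 11.4
44 mid n 0   jaw -11.3 11.3
48 mid n 18 [-0.5  0.2  1.7] -27.7 jaw -11.2 11.1
52 mid n 94 [-0.9  0.6  2. ] -28.3 jaw -11.0 10.9
56 mid n 103 [-0.9  0.6  2. ] -29.3 jaw -10.8 10.7
60 mid n 103 [-0.9  0.6  2. ] -28.7 jaw -9.0 8.8
64 mid n 101 [-0.8  0.6  1.9] -29.0 jaw -8.7 8.7
68 mid n 98 [-0.5  0.7  1.9] -28.5 jaw -99.0 99.0
72 mid n 97 [-0.5  0.6  1.9] -28.9 jaw -99.0 99.0
76 mid n 104 [-0.5  0.9  2.2] -29.2 jaw -99.0 99.0
80 mid n 102 [-0.1  0.9  2.2] -28.7 jaw -99.0 99.0
84 mid n 98 [-0.1  0.9  2.2] -29.1 jaw -99.0 99.0
88 mid n 101 [-0.1  0.9  2.2] -28.4 jaw -99.0 99.0
92 mid n 94 [-0.1  0.9  2.2] -28.5 jaw -99.0 99.0
96 mid n 78 [-0.1  0.9  1.9] -28.8 jaw -99.0 99.0
  return _methods._mean(a, axis=axis, dtype=dtype,
  ret = um.true_divide(
Traceback (most recent call last):
ValueError: zero-size array to reduction operation maximum which has no identity
```

The depth data puts the card edge about 20 mm ahead of the clip centre, 0.6 mm off the mid-line, with the jaws about 8.7 mm to each side. The clip is level, at a height of about 32 mm. I'll hand in.

```bash
python3 -c "
from workcell import ctrl
print(ctrl.close_job())"
```

```text
the job is handed in; nothing more can be done
None
```

I handed the job in at about 14 s with the clip held open and still around the wide card's right-hand edge. The last depth reading put the edge about 16 mm inside the lips, within 1 mm of the mouth's centre and clear of both jaws. The hand-in returned no verdict, and the arm blocked a final top-view check that neither card had moved.

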